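Lid on the spice grinder, and hold it down to run

TASK

Cover the spice grinder: pick up its loose lid, turn it so that the rib on its side goes into the upright slot on the side of the grinder, and press it right down so that the spring switch in the slot is pushed in. The grinder runs only while the lid is held down, so keep it pressed level for at least three seconds and finish still holding it down: do not let go. Do not lean on the lid with great force, and leave the other things on the counter where they stand.

Things in the scene. Friction and masses are not known exactly. Their poses are not given: they have to be found in the camera images.
- grinder: Spice grinder, white plastic, black foot, 96 mm across at the foot, 88 mm above; stuck firmly to the counter. Origin: on its axis at the counter, z up. On its +x side a square column 28 mm wide, out to 64 mm from the axis, rises to 137 mm and holds the slot for the lid's rib. The lid goes on coaxially, its own +x along the grinder's +x.
- shoulder (a point): Centre of the grinder's flat shoulder, on which the lid's rim comes down: on the axis, 115 mm up. Inside it the open steel bowl, 68 mm across outside, stands 12 mm above the shoulder.
- keyway (a point): Middle of the slot's mouth: 50.5 mm from the grinder's axis along its +x, 137 mm up; axes as the grinder's. The slot is open at the top and towards the axis, 22 mm deep below the mouth, 17 mm wide (y), its outer wall 58 mm from the axis.
- switch_top (a point): Middle of the top of the switch plunger at the bottom of the slot (10 x 13 mm, dark steel), 122 mm up when free, lower as it is pressed.
- switch (a joint): How far the plunger is pushed down, m: 0 free; on from 0.004; 0.006 with the lid fully seated on the shoulder. Spring: 1.4 N at 0, 3.5 N at 0.006. With the crown gripped, pressing the lid home takes 3 to 6 N. Let go, the lid rests tilted (rib side up, about 0.065 rad); pressing its top with the fingertips then takes 15 to 30 N.
- lid: Grinder lid, smoke-grey plastic, 64 mm tall, about 90 g, standing loose on its rim. Origin: on its axis at the rim's lower edge, z up. Hollow skirt 84 mm across (76 inside), 32 mm tall; a slope up to 41 mm; then a round upright crown, 54 mm across, from 41 to 64 mm, to grip. On its +x side is an upright rib. Pushing it onto the grinder with over 70 N is too hard.
- lid_key (a point): Foot of the lid's rib: 50 mm from the lid's axis along its +x, 1 mm above the rim. The rib is 12 mm wide (y), sticks out to 56 mm from the axis, and runs from 1 to 31 mm above the rim. With the rib resting on the free switch it is 6 mm above its seated height.
- lid_crown (a point): Middle of the flat top of the lid's crown.
- dabba: Round stainless steel masala dabba, 196 mm across, 96 mm tall with its small twist cap; leave alone. Origin under its centre.
- jar_a: Small glass jar with steel cap, 52 mm across, 70 mm tall; leave alone. Origin under its centre.
- jar_b: Small glass jar with steel cap, 52 mm across, 80 mm tall; leave alone. Origin under its centre.
- jar_c: Small glass jar with steel cap, 52 mm across, 90 mm tall; leave alone. Origin under its centre.
- funnel: Plastic funnel standing mouth down, 92 mm across, 100 mm tall; leave alone. Origin under its centre.
- tumbler: Steel tumbler, 68 mm across, 100 mm tall; leave alone. Origin under its centre.
- spoon_rest: Flat wooden spoon rest, 230 x 85 x 18 mm, with a wooden spoon on it; leave alone. Origin under its centre.

How it is judged:
By the outcome, as a careful person would: the job done as asked, in the order asked, and still so for the second after the job is handed in, while the arm keeps its last pose, push and grip.
It also fails if it takes over 46 s, if anything falls off the work surface, if the arm or the gripper's body presses on something with over 40 N, if the wrist force passes 120 N, or if a joint passes its speed limit or range.

ROBOT

A 6-joint arm with a two-finger parallel gripper is mounted at the origin on the work surface. World frame = base frame: x ahead of the robot, y to its left, z up, the work surface at z = 0. Lengths are in mm, angles in rad, forces in N, time in s.
With the tool pointing down it reaches from about 325 to 900 mm from the base axis. Payload 6.1 kg.
Tool frame: the origin (TCP) lies on the mounting face of the last link; the fingertips stand 182 mm ahead of it and the grasp point (between the pads) lies 164 mm ahead of it (env.pinch_z is the distance from the TCP to the grasp point, in mm); z points along the fingers, y is the direction in which the jaws open and shut (so a half turn about z gives the same grasp; the last joint's range is limited). The gripper opens to 87 mm and grips with 3 to 60 N. Pads are 19 mm wide; open, the fingers measure 117 mm over their backs; the gripper's body (75 mm by 190 mm) begins 51 mm behind the grasp point.
Start: joints at [1.153, 0.22, 1.526, -0, 1.395, -0.126], TCP at [179.797, 598.574, 404.738] pointing down, gripper open.
Joint ranges: [-2.98, 2.98], [-0.91, 2.08], [0.09, 2.57], [-1.24, 4.39], [0.2, 2.65], [-2.68, 2.68]. Speed limits (rad/s): [2.57, 2.57, 3.01, 3.14, 3.14, 3.14].

INTERFACE

Orientations are given as a rotation vector (axis times angle).
In Python, from plant import env, cams gives the robot as it stands.
- The arm moves only by the tool drive_tool, never from a script. Its argument "deltas" is a list that holds one entry, the list of rows, each a list of 7 numbers: the shift along the tool's x, y, z in m, then the turn, a rotation vector about the tool's x, y, z in degrees, then the finger opening in m, from 0 to 0.087. In form: [[[tx, ty, tz, rx, ry, rz, jaw], ...]]. A call has 1 to 20 rows; each row is the pose to reach, as a shift and turn from the pose commanded when the call began, along the tool's axes at that moment; what a row does not reach only later rows make up. A row lasts 1/12 s, in which the tool goes at most 41.7 mm and 7.16 degrees, less where a joint would pass 70% of its speed; a pose out of reach is approached as far as the arm can. A call with a gripper value outside its range is refused whole. The fingers move at their own pace and stop on an object; "force" is the grip in N (left out, the last holds). Time passes only in rows, so rows that repeat a pose let the fingers close. It gives the time, the measured TCP pose, the force and the opening at its end, in the units of the state.
- env.read_state(): the state, without advancing time (a new reading comes with each control period).
- cams.camera(name): name is "scene" or "top" or "wrist"; returns a dict with "color" (400x640x3 uint8, red, green, blue), "mtx" (3x3 intrinsics, pixels), "k1" (the pictures are not rectified: a ray, as slopes to the right and down, at radius r is drawn at 1 + k1 r^2 times it, then the intrinsics apply), "R" (3x3) and "t" (3): a world point X has camera coordinates R X + t; the wrist camera has in their place "T_tool_cam" (4x4, takes a point from camera to tool coordinates, whose origin is the TCP and whose axes are the flange's). Camera axes: x right, y down, z forward; pixel columns grow to the right and rows downward; lengths in mm; the calibration is good to about 2 mm. A picture is of the moment at which its call begins: read the wrist's pose just before it. There is no depth.
- env.finish_job(): hands the job in, once; it reports no verdict.
Trained networks look in a picture, given as the dict that the camera call returned (one of the last four; its "shot" number tells which), for a name from the list of things; names that differ only in an ending like _2 or _b are one class to them, and where a whole thing is asked for, a point or a joint stands for the part that bears it (a point fixed in the world has none). Each returns a list of dicts, best first, with "conf" (0 to 1); they miss things now and then, are a little off and sometimes report something else, mostly with a low value. They report only what shows in the picture. A call takes as long as a camera call.
- cams.regions_of(picture, target): "pixels" (400x640 bool, what is visible of it) and "extent" ([left, top, width, height] in pixels, round what is visible of it).
The state is a dict: "t": time; "joints": joint angles; "dq": joint speeds; "joint_torque": joint torques, N m; "position": TCP position; "tcp_rot": TCP orientation; "contact_force": force on the tool from outside, world axes, zero at the start; "ft_torque": the same for the moment, N m; "grip_width": finger opening in mm.
Only numpy, scipy, OpenCV 4.12 (cv2) and the standard library are available. Lean on these libraries where they do the work, as an engineer would, in place of code of your own. Each camera call takes 0.05 s, during which the arm holds its last target. There are 200 camera calls.

## Working session

There is one attempt and no reset: what is moved stays moved. The work goes in short steps, Python scripts to look and compute and a tool call to move; the robot and the scene stay as the last step left them, time stands still between calls to the robot, and variables do not carry over. Pictures are saved under pics/ and viewed, about 8 in all and at most 12, crops included, and the job is handed in when it is done.

Besides the shell and the picture viewer there is one more tool, called after "Request:" as name(argument=value, ...), one argument or row to a line, values as JSON. drive_tool: Moves the arm, as the interface text tells. Its arguments: {"type":"object","properties":{"deltas":{"type":"array","items":{"type":"array","items":{"type":"array","items":{"type":"number"}}}},"force":{"type":"number"}},"required":["deltas"]}

```bash
ls; mkdir -p pics; cat > h.py <<'E'
import numpy as np, cv2
from scipy.spatial.transform import Rotation as Ro
from plant import env, cams
def shot(n):
    s=env.read_state(); p=cams.camera(n)
    if n=="wrist":
        T=np.eye(4);T[:3,:3]=Ro.from_rotvec(s["tcp_rot"]).as_matrix();T[:3,3]=s["position"]
        W=np.linalg.inv(T@np.array(p["T_tool_cam"])); p["R_"],p["t_"]=W[:3,:3],W[:3,3]
    else: p["R_"],p["t_"]=np.array(p["R"]),np.array(p["t"])
    return p
def proj(p,X):
    C=np.atleast_2d(X)@p["R_"].T+p["t_"]; s=C[:,:2]/C[:,2:]
    s=s*(1+p["k1"]*(s**2).sum(1,keepdims=True)); m=np.array(p["mtx"])
    return s@m[:2,:2].T+m[:2,2]
def onz(p,uv,z):
    m=np.array(p["mtx"]); d=(np.array(uv,float)-m[:2,2])/[m[0,0],m[1,1]]; s=d.copy()
    for _ in range(20): s=d/(1+p["k1"]*(s@s))
    r=p["R_"].T@np.array([*s,1]); c=-p["R_"].T@p["t_"]
    return c+r*(z-c[2])/r[2]
def save(p,n): cv2.imwrite("pics/"+n,p["color"][:,:,::-1])
E
python3 - <<'E'
from h import *
for n in ["scene","top"]:
    p=shot(n); save(p,n+"0.png")
    print(n,"cam at",-p["R_"].T@p["t_"])
    for k in ["grinder","lid","lid_key","keyway","dabba","jar_a","funnel","tumbler","spoon_rest"]:
        for r in cams.regions_of(p,k)[:3]:
            ys,xs=np.nonzero(r["pixels"]); print(k,round(r["conf"],2),r["extent"],xs.mean().round(1),ys.mean().round(1),onz(p,(xs.mean(),ys.mean()),60).round())
a=[cv2.imread(f"pics/{n}0.png") for n in("scene","top")]
cv2.imwrite("pics/both.png",cv2.resize(np.vstack(a),(480,600)))
print(env.read_state())
E
```

```text
pics
scene cam at [1374.35938072  -14.2996204   947.41444401]
grinder 0.59 [277.5, 159.8, 40.3, 52.8] 297.8 183.8 [ 543. -157.   60.]
grinder 0.25 [394.7, 186.9, 30.3, 33.5] 410.5 203.3 [597. 176.  60.]
lid 0.88 [395.4, 185.8, 31.4, 34.9] 410.7 203.0 [596. 176.  60.]
lid_key 0.69 [393.9, 188.1, 30.0, 29.3] 410.4 203.1 [597. 175.  60.]
keyway 0.96 [278.7, 159.7, 35.7, 50.8] 298.0 184.2 [ 544. -156.   60.]
dabba 0.97 [175.3, 123.8, 60.4, 59.2] 204.3 152.0 [ 422. -478.   60.]
jar_a 0.97 [377.9, 224.5, 19.8, 32.0] 388.0 240.2 [732. 107.  60.]
jar_a 0.95 [341.9, 158.5, 16.7, 24.9] 348.3 171.5 [480.  -8.  60.]
funnel 0.89 [210.4, 199.4, 36.1, 41.7] 226.5 222.0 [ 701. -339.   60.]
funnel 0.67 [378.8, 223.4, 22.7, 33.4] 388.1 239.5 [730. 107.  60.]
tumbler 0.61 [330.6, 241.8, 22.0, 36.2] 341.7 257.2 [794. -14.  60.]
tumbler 0.22 [282.6, 159.2, 32.8, 53.3] 298.0 183.8 [ 543. -157.   60.]
spoon_rest 0.74 [465.9, 185.4, 33.0, 64.7] 483.0 213.2 [620. 380.  60.]
top cam at [ 534.8521188   -46.01911268 1191.71443317]
grinder 0.89 [334.4, 216.3, 35.1, 41.2] 354.6 238.3 [ 545. -155.   60.]
lid 0.71 
[... 783 characters left out ...]
2, 81.3] 166.4 227.6 [573. 384.  60.]
{'t': 1.0, 'joints': array([ 1.15287124e+00,  2.20361805e-01,  1.52649116e+00,  6.71183465e-06,
        1.39468620e+00, -1.26066289e-01]), 'dq': array([-0.00026401,  0.00162123, -0.00044955, -0.00149343, -0.00115509,
        0.00105431]), 'joint_torque': array([ 8.15489220e-04, -4.94568300e+01, -3.87723148e+01,  7.01431464e-02,
        4.66496218e-02, -1.86322416e-05]), 'position': array([179.8136244 , 598.57015543, 404.76600731]), 'tcp_rot': array([4.56825972e-01, 3.10819307e+00, 8.37085548e-05]), 'contact_force': array([-0.15580766, -0.56979655,  0.52537007]), 'ft_torque': array([-0.02128967,  0.00668983,  0.00636771]), 'grip_width': 86.93344875276807}
```

```bash
python3 - <<'E'
import cv2,numpy as np
t=cv2.imread("pics/top0.png");s=cv2.imread("pics/scene0.png")
R=lambda a:cv2.resize(a,(400,300),interpolation=cv2.INTER_CUBIC)
cv2.imwrite("pics/c1.png",np.vstack([np.hstack([R(t[200:260,200:280]),R(t[210:270,315:395])]),np.hstack([R(s[170:230,370:450]),R(s[155:215,258:338])])]))
E
```

```text
(no output)
```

View pics/both.png

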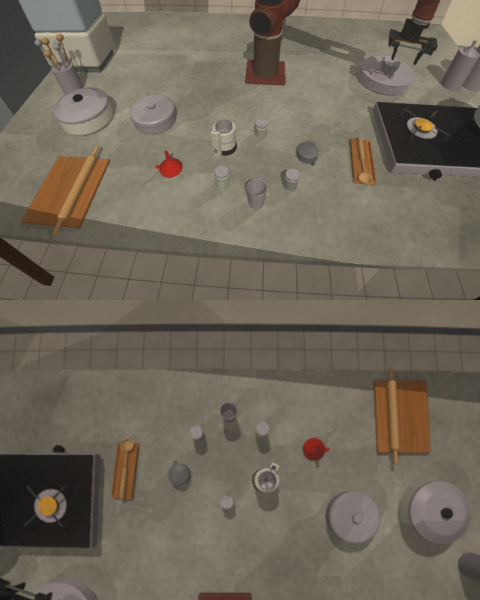

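View pics/c1.png

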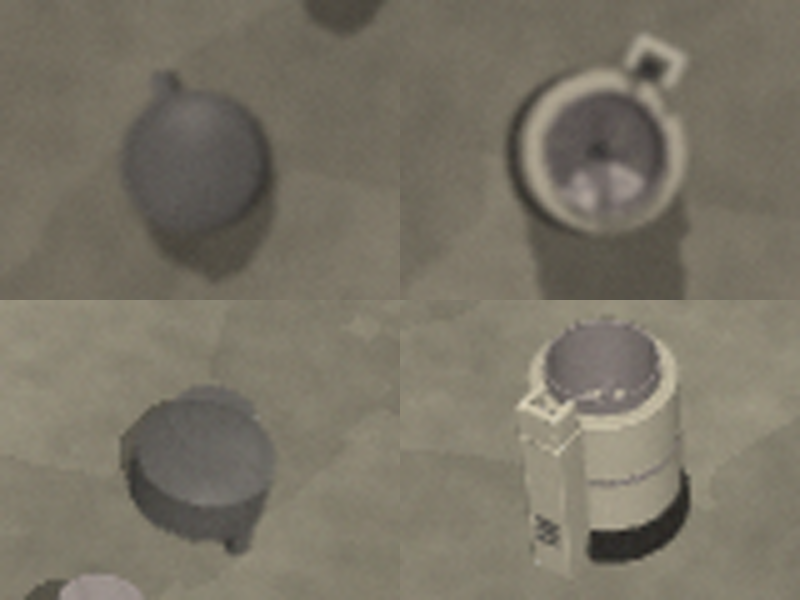

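```bash
cat >> h.py <<'E'
def delta(target,yaw,s=None,tilt=None):
    """target TCP world mm pointing down, yaw: world angle of tool x; returns tool shift m and rot deg from the current pose"""
    s=s or env.read_state(); R0=Ro.from_rotvec(s["tcp_rot"])
    Rt=Ro.from_matrix(np.array([[np.cos(yaw),np.sin(yaw),0],[np.sin(yaw),-np.cos(yaw),0],[0,0,-1]]))
    return (R0.inv().apply(np.array(target)-s["position"])/1000).round(4),(R0.inv()*Rt).as_rotvec(degrees=True).round(2)
def yawnow(s=None):
    s=s or env.read_state(); R=Ro.from_rotvec(s["tcp_rot"]).as_matrix(); return np.arctan2(R[1,0],R[0,0])
E
python3 - <<'E'
from h import *
p=shot("top")
L=onz(p,(239.4,232.2),28);K=onz(p,(233,215.6),25);G=onz(p,(356,240),115);C=onz(p,(366,223.4),137)
for n,v in dict(L=L,K=K,G=G,C=C).items(): print(n,v.round(1))
print("lid rib yaw",np.arctan2(*(K-L)[[1,0]]),"grinder yaw",np.arctan2(*(C-G)[[1,0]]),"norms",np.hypot(*(K-L)[:2]),np.hypot(*(C-G)[:2]))
w=shot("wrist");print(np.array(w["T_tool_cam"]).round(3),w["mtx"],w["k1"],yawnow())
for yaw in (yawnow(),):
    for tz in (330,): print(delta([L[0],L[1],tz],yaw))
E
```

```text
L [561.5 179.7  28. ]
K [610.4 200.2  25. ]
G [ 539.5 -153.3  115. ]
C [ 583.5 -177.9  137. ]
lid rib yaw 0.39758134313640137 grinder yaw -0.5115948768507558 norms 53.03574344267497 50.41701277559839
[[ 1.0000e-03 -9.5900e-01 -2.8200e-01  7.7560e+01]
 [ 1.0000e+00  1.0000e-03 -1.0000e-03 -2.4200e-01]
 [ 1.0000e-03 -2.8200e-01  9.5900e-01  1.9064e+01]
 [ 0.0000e+00  0.0000e+00  0.0000e+00  1.0000e+00]] [[358.74813789   0.         317.66130344]
 [  0.         358.74813789 197.8840573 ]
 [  0.           0.           1.        ]] -0.04347994845727631 2.8498158390342434
(array([-0.4861, -0.2914,  0.0747]), array([ 0., -0., -0.]))
```

```bash
python3 - <<'E'
from h import *
print(delta([561.5,179.7,340],0.398))
E
```

```text
(array([-0.4861, -0.2914,  0.0647]), array([ -0.  ,  -0.  , 140.48]))
```

Request:
drive_tool(
  deltas=[
    [[-0.486,-0.2914,0.03,0,0,140.5,0.087],[-0.486,-0.2914,0.03,0,0,140.5,0.087],[-0.486,-0.2914,0.03,0,0,140.5,0.087],[-0.486,-0.2914,0.03,0,0,140.5,0.087],[-0.486,-0.2914,0.03,0,0,140.5,0.087],[-0.486,-0.2914,0.03,0,0,140.5,0.087],[-0.486,-0.2914,0.03,0,0,140.5,0.087],[-0.486,-0.2914,0.03,0,0,140.5,0.087],[-0.486,-0.2914,0.065,0,0,140.5,0.087],[-0.486,-0.2914,0.065,0,0,140.5,0.087],[-0.486,-0.2914,0.065,0,0,140.5,0.087],[-0.486,-0.2914,0.065,0,0,140.5,0.087],[-0.486,-0.2914,0.065,0,0,140.5,0.087],[-0.486,-0.2914,0.065,0,0,140.5,0.087],[-0.486,-0.2914,0.065,0,0,140.5,0.087],[-0.486,-0.2914,0.065,0,0,140.5,0.087],[-0.486,-0.2914,0.065,0,0,140.5,0.087],[-0.486,-0.2914,0.065,0,0,140.5,0.087],[-0.486,-0.2914,0.065,0,0,140.5,0.087],[-0.486,-0.2914,0.065,0,0,140.5,0.087]],
  ],
)

```text
t: 2.77
position: [561.5, 179.6, 339.8]
tcp_rot: [-3.082, -0.61, -0.0]
contact_force: [0.2, 0.1, -0.1]
grip_width: 87.0
```

```bash
python3 - <<'E'
from h import *
w=shot("wrist")
for k in ["lid","lid_key","lid_crown"]:
    for r in cams.regions_of(w,k)[:2]:
        ys,xs=np.nonzero(r["pixels"]);print(k,r["conf"],r["extent"])
im=w["color"][:,:,::-1].copy()
L=np.array([561.5,179.7,0]);y=0.398;u=np.array([np.cos(y),np.sin(y),0])
a=np.linspace(0,2*np.pi,60)
for r,z in((42,32),(27,64),(42,0)):
    q=proj(w,L+np.c_[r*np.cos(a),r*np.sin(a),0*a+z]); cv2.polylines(im,[q.astype(np.int32)],True,(0,255,0),1)
v=np.array([-u[1],u[0],0])
q=proj(w,[L+u*56+v*s+[0,0,31] for s in(-6,6)]);cv2.line(im,*[tuple(map(int,x)) for x in q],(0,0,255),1)
cv2.imwrite("pics/w1.png",im)
E
```

```text
lid 0.78 [266.2, 113.7, 98.1, 118.8]
lid 0.28 [0.8, 0.0, 161.1, 206.8]
lid_key 0.92 [265.1, 119.2, 100.0, 115.0]
lid_crown 0.76 [264.4, 115.6, 102.2, 117.4]
```

View pics/w1.png

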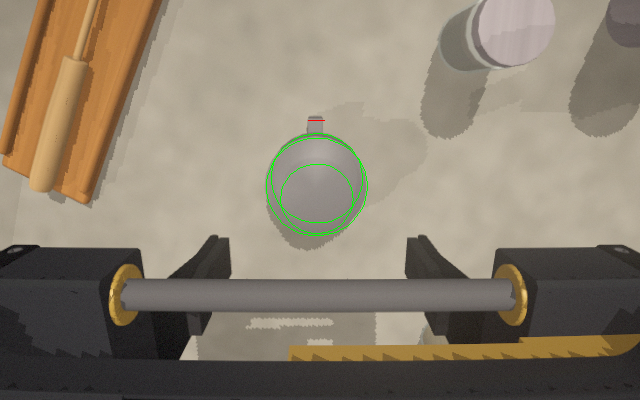

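```bash
cat >> h.py <<'E'
A=np.linspace(0,2*np.pi,72)
def lidmask(p,x,y,yaw,z0=0,rib=True):
    S=4; u=np.array([np.cos(yaw),np.sin(yaw),0]); v=np.array([-u[1],u[0],0]); L=np.array([x,y,z0])
    b=np.vstack([L+np.c_[r*np.cos(A),r*np.sin(A),0*A+z] for r,z in((42,0),(42,32),(27,41),(27,64))])
    k=np.array([L+u*r+v*s+[0,0,z] for r in(40,56) for s in(-6,6) for z in(1,31)])
    m=np.zeros((400,640),np.uint8)
    for q in (b,k): 
        cv2.fillConvexPoly(m,cv2.convexHull((proj(p,q)*2**6).round().astype(np.int32)).reshape(-1,1,2),1,cv2.LINE_8,6)
    return m.astype(bool)
def fitlid(p,mask,x0,z0=0):
    from scipy.optimize import minimize
    f=lambda q:1-(lambda m:(m&mask).sum()/(m|mask).sum())(lidmask(p,q[0],q[1],q[2]/50,z0))
    s0=np.array([x0[0],x0[1],x0[2]*50]); sim=s0+np.vstack([np.zeros(3),4*np.eye(3)])
    r=minimize(f,s0,method="Nelder-Mead",options=dict(initial_simplex=sim,xatol=.05,fatol=1e-5))
    return r.x/[1,1,50],r.fun
E
python3 - <<'E'
from h import *
w=shot("wrist"); x0=(561.5,179.7,.398)
m=cams.regions_of(w,"lid")[0]["pixels"]; print("net",fitlid(w,m,x0), fitlid(w,m,(565,182,.38)))
ys,xs=np.nonzero(m);print(xs.min(),xs.max(),ys.min(),ys.max())
im=w["color"][:,:,::-1].copy(); g=np.full(m.shape,cv2.GC_BGD,np.uint8)
g[cv2.dilate(m.astype(np.uint8),np.ones((17,17)))>0]=cv2.GC_PR_BGD; g[m]=cv2.GC_PR_FGD; g[cv2.erode(m.astype(np.uint8),np.ones((15,15)))>0]=cv2.GC_FGD
cv2.grabCut(im,g,None,np.zeros((1,65)),np.zeros((1,65)),5,cv2.GC_INIT_WITH_MASK)
m2=(g&1).astype(bool);ys,xs=np.nonzero(m2);print(xs.min(),xs.max(),ys.min(),ys.max(),fitlid(w,m2,x0))
o=im.copy();o[m^cv2.erode(m.astype(np.uint8),np.ones((3,3))).astype(bool)]=(0,0,255)
f,_=fitlid(w,m,x0);mm=lidmask(w,*f);o[mm^cv2.erode(mm.astype(np.uint8),np.ones((3,3))).astype(bool)]=(0,255,0)
R=lambda a:cv2.resize(a[100:250,240:390],(400,400),interpolation=cv2.INTER_CUBIC)
cv2.imwrite("pics/w2.png",np.hstack([R(im),R(o)]))
E
```

```text
net (array([5.62471245e+02, 1.82025469e+02, 3.87363729e-01]), np.float64(0.014226437462951935)) (array([5.62516294e+02, 1.81975133e+02, 3.94134382e-01]), np.float64(0.013875711574952598))
265 365 116 233
265 365 116 241 (array([5.61061464e+02, 1.81397541e+02, 3.96176114e-01]), np.float64(0.0687666370896185))
```

View pics/w2.png

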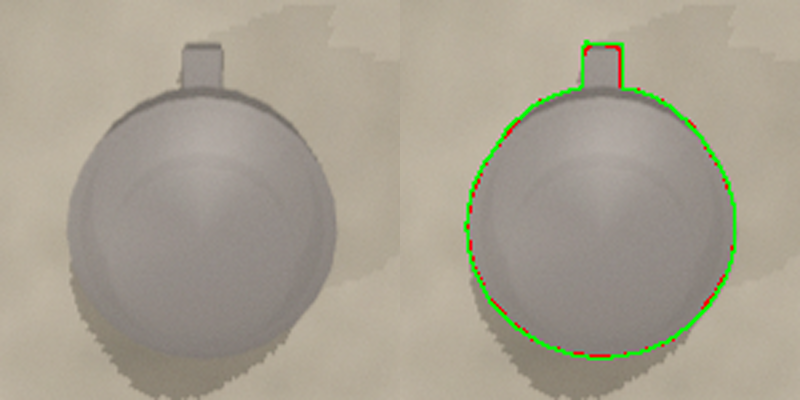

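```bash
python3 - <<'E'
from h import *
print(delta([562.5,182.0,226],0.392), yawnow())
E
```

```text
(array([ 0.0019, -0.0017,  0.1138]), array([-0.  , -0.  ,  0.44])) 0.39961506563401383
```

Request:
drive_tool(
  deltas=[
    [[0.002,-0.0017,0.04,0,0,0.4,0.087],[0.002,-0.0017,0.08,0,0,0.4,0.087],[0.002,-0.0017,0.105,0,0,0.4,0.087],[0.002,-0.0017,0.114,0,0,0.4,0.087],[0.002,-0.0017,0.114,0,0,0.4,0.087],[0.002,-0.0017,0.114,0,0,0.4,0.045],[0.002,-0.0017,0.114,0,0,0.4,0.045],[0.002,-0.0017,0.114,0,0,0.4,0.045],[0.002,-0.0017,0.114,0,0,0.4,0.045],[0.002,-0.0017,0.114,0,0,0.4,0.045],[0.002,-0.0017,0.114,0,0,0.4,0.045],[0.002,-0.0017,0.114,0,0,0.4,0.045],[0.002,-0.0017,0.114,0,0,0.4,0.045],[0.002,-0.0017,0.114,0,0,0.4,0.045]],
  ],
  force=25,
)

```text
t: 4.23
position: [562.9, 182.1, 226.6]
tcp_rot: [3.082, 0.61, 0.002]
contact_force: [-1.6, -0.7, 5.7]
grip_width: 53.3
```

```bash
python3 - <<'E'
from h import *
print(delta([474,-117,460],-0.512), yawnow())
E
```

```text
(array([-0.1959,  0.2427, -0.2336]), array([-1.000e-02, -6.000e-02,  5.172e+01])) 0.3906583896338126
```

Request:
drive_tool(
  deltas=[
    [[0,0,-0.01,0,0,0,0.045],[0,0,-0.04,0,0,0,0.045],[0,0,-0.08,0,0,0,0.045],[0,0,-0.12,0,0,0,0.045],[-0.02,0.02,-0.15,0,0,4,0.045],[-0.04,0.05,-0.17,0,0,10,0.045],[-0.06,0.075,-0.185,0,0,16,0.045],[-0.08,0.1,-0.2,0,0,22,0.045],[-0.1,0.125,-0.21,0,0,28,0.045],[-0.12,0.15,-0.22,0,0,34,0.045],[-0.14,0.175,-0.23,0,0,40,0.045],[-0.16,0.2,-0.234,0,0,46,0.045],[-0.18,0.225,-0.234,0,0,50,0.045],[-0.196,0.2427,-0.234,0,0,51.7,0.045],[-0.196,0.2427,-0.234,0,0,51.7,0.045],[-0.196,0.2427,-0.234,0,0,51.7,0.045]],
  ],
)

```text
t: 5.57
position: [473.2, -117.9, 459.8]
tcp_rot: [-3.038, 0.799, 0.0]
contact_force: [0.2, 0.7, -0.8]
grip_width: 53.2
```

```bash
python3 - <<'E'
from h import *
w=shot("wrist");s=env.read_state();print(s["t"],s["position"],s["contact_force"],s["grip_width"],yawnow(),s["joints"].round(2))
for k in ["lid","grinder"]:
    for r in cams.regions_of(w,k)[:2]: print(k,r["conf"],r["extent"])
im=w["color"][:,:,::-1].copy(); cv2.imwrite("pics/w3raw.png",im)
np.savez("w3.npz",R=w["R_"],t=w["t_"],m=w["mtx"],k=w["k1"])
G=np.array([539.5,-153.3,0]);y=-.512;u=np.array([np.cos(y),np.sin(y),0]);v=np.array([-u[1],u[0],0])
for r,z in((44,115),(34,127)):
    q=proj(w,G+np.c_[r*np.cos(A),r*np.sin(A),0*A+z]); cv2.polylines(im,[q.astype(np.int32)],True,(0,255,0),1)
q=proj(w,[G+u*a+v*b+[0,0,137] for a,b in((40,-14),(64,-14),(64,14),(40,14))]);cv2.polylines(im,[q.astype(np.int32)],True,(0,0,255),1)
o=s["position"]; c=np.array([o[0],o[1],0]); yw=yawnow()
mm=lidmask(w,c[0],c[1],yw,o[2]-226.6);im[mm^cv2.erode(mm.astype(np.uint8),np.ones((3,3))).astype(bool)]=(255,255,0)
cv2.imwrite("pics/w3.png",im)
E
```

```text
5.6167 [ 473.56896759 -117.05818452  459.75563955] [-0.43860557  0.48758487 -1.245502  ] 53.19805189716134 -0.5124147688804465 [-0.4  -0.15  1.8   0.    1.49  1.68]
lid 0.68 [236.8, 129.8, 161.7, 193.7]
grinder 0.92 [266.6, 9.5, 102.0, 132.6]
```

View pics/w3.png

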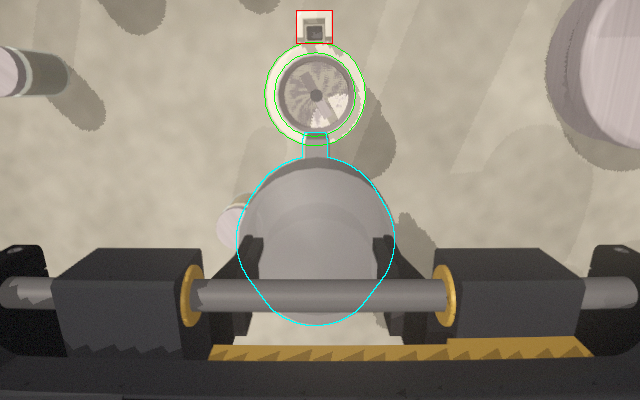

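```bash
python3 - <<'E'
import cv2,numpy as np
a=cv2.imread("pics/w3raw.png");b=cv2.imread("pics/w3.png")
R=lambda a:cv2.resize(a[0:180,240:390],(400,480),interpolation=cv2.INTER_CUBIC)
cv2.imwrite("pics/c3.png",np.hstack([R(a),R(b)]))
E
```

```text
(no output)
```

View pics/c3.png

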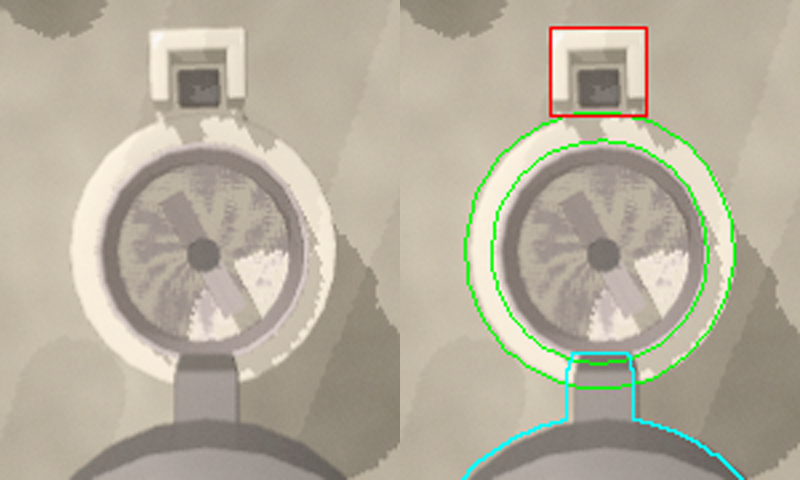

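```bash
python3 - <<'E'
from h import *
print(delta([539.1,-153.4,377],-0.472))
E
```

```text
(array([0.0751, 0.0006, 0.0826]), array([-0.02,  0.02, -2.2 ]))
```

Request:
drive_tool(
  deltas=[
    [[0.025,0.0006,0.01,0,0,-1,0.045],[0.055,0.0006,0.03,0,0,-2,0.045],[0.075,0.0006,0.05,0,0,-2.2,0.045],[0.075,0.0006,0.075,0,0,-2.2,0.045],[0.075,0.0006,0.0825,0,0,-2.2,0.045],[0.075,0.0006,0.0825,0,0,-2.2,0.045],[0.075,0.0006,0.0825,0,0,-2.2,0.045],[0.075,0.0006,0.0825,0,0,-2.2,0.045]],
  ],
)

```text
t: 6.38
position: [539.2, -153.7, 379.1]
tcp_rot: [3.054, -0.735, 0.004]
contact_force: [-0.1, -0.0, 0.1]
grip_width: 53.5
```

```bash
python3 - <<'E'
from h import *
w=shot("wrist");s=env.read_state();print(s["t"],s["position"],s["contact_force"],yawnow())
save(w,"w4raw.png"); im=w["color"][:,:,::-1].copy()
o=s["position"];G=np.array([539.1,-153.4,0]);y=-.482;u=np.array([np.cos(y),np.sin(y),0]);v=np.array([-u[1],u[0],0])
q=proj(w,[G+u*a+v*b+[0,0,137] for a,b in((40,-14),(64,-14),(64,14),(40,14))]);cv2.polylines(im,[q.astype(np.int32)],True,(0,0,255),1)
q=proj(w,[G+u*a+v*b+[0,0,137] for a,b in((44,-8.5),(58,-8.5),(58,8.5),(44,8.5))]);cv2.polylines(im,[q.astype(np.int32)],True,(0,0,255),1)
mm=lidmask(w,o[0],o[1],yawnow()-.01,o[2]-226.6);im[mm^cv2.erode(mm.astype(np.uint8),np.ones((3,3))).astype(bool)]=(255,255,0)
R=lambda a:cv2.resize(a[60:210,240:390],(400,400),interpolation=cv2.INTER_CUBIC)
cv2.imwrite("pics/c4.png",np.hstack([R(w["color"][:,:,::-1]),R(im)]))
E
```

```text
6.4333 [ 539.26783367 -153.91056195  379.43109375] [ 0.15957923 -0.06621757 -0.78161518] -0.47252840432854265
```

View pics/c4.png

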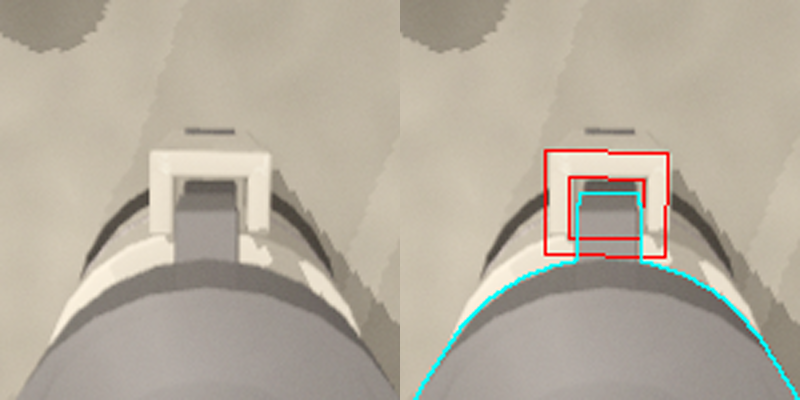

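Request:
drive_tool(
  deltas=[
    [[-0.0005,0.0006,0,0,0,0,0.045],[-0.0005,0.0006,0.003,0,0,0,0.045],[-0.0005,0.0006,0.007,0,0,0,0.045],[-0.0005,0.0006,0.011,0,0,0,0.045],[-0.0005,0.0006,0.015,0,0,0,0.045],[-0.0005,0.0006,0.019,0,0,0,0.045],[-0.0005,0.0006,0.023,0,0,0,0.045],[-0.0005,0.0006,0.026,0,0,0,0.045],[-0.0005,0.0006,0.026,0,0,0,0.045],[-0.0005,0.0006,0.026,0,0,0,0.045],[-0.0005,0.0006,0.026,0,0,0,0.045],[-0.0005,0.0006,0.026,0,0,0,0.045]],
  ],
)

```text
t: 7.43
position: [538.3, -154.6, 351.6]
tcp_rot: [3.054, -0.736, 0.001]
contact_force: [-0.2, 0.3, -0.0]
grip_width: 53.5
```

Request:
drive_tool(
  deltas=[
    [[0,0,0.002,0,0,0,0.045],[0,0,0.004,0,0,0,0.045],[0,0,0.006,0,0,0,0.045],[0,0,0.008,0,0,0,0.045],[0,0,0.009,0,0,0,0.045],[0,0,0.0095,0,0,0,0.045],[0,0,0.0095,0,0,0,0.045],[0,0,0.0095,0,0,0,0.045],[0,0,0.0095,0,0,0,0.045]],
  ],
  force=40,
)

```text
t: 8.18
position: [538.2, -154.6, 341.9]
tcp_rot: [3.054, -0.737, 0.0]
contact_force: [0.2, 1.6, 2.1]
grip_width: 53.1
```

```bash
python3 - <<'E'
from h import *
s=env.read_state();print(s["t"],s["position"],s["contact_force"],s["ft_torque"],s["tcp_rot"],s["grip_width"])
E
```

```text
8.1833 [ 538.18692052 -154.56820597  341.89062984] [0.19199333 1.60425852 2.07256261] [0.02116885 0.32022835 0.00364696] [ 3.05402845e+00 -7.36535246e-01  9.90936876e-05] 53.10871179729788
```

Request:
drive_tool(
  deltas=[
    [[0,0,0.0003,0,0,0,0.045],[0,0,0.0006,0,0,0,0.045],[0,0,0.001,0,0,0,0.045],[0,0,0.001,0,0,0,0.045],[0,0,0.001,0,0,0,0.045],[0,0,0.001,0,0,0,0.045]],
  ],
)

```text
t: 8.68
position: [538.3, -154.6, 341.5]
tcp_rot: [3.054, -0.736, 0.001]
contact_force: [-2.5, 0.9, 6.4]
grip_width: 53.2
```

Request:
drive_tool(
  deltas=[
    [[0,0,0.0004,0,0,0,0.045],[0,0,0.0007,0,0,0,0.045],[0,0,0.0007,0,0,0,0.045],[0,0,0.0007,0,0,0,0.045],[0,0,0.0007,0,0,0,0.045]],
  ],
)

```text
t: 9.1
position: [538.3, -154.6, 341.5]
tcp_rot: [3.054, -0.736, 0.002]
contact_force: [-4.3, 0.9, 9.7]
grip_width: 53.1
```

```bash
python3 - <<'E'
from h import *
s=env.read_state();print(s["t"],s["position"],s["contact_force"],s["ft_torque"],s["tcp_rot"],s["grip_width"])
w=shot("wrist"); c=shot("scene")
R=lambda a,b:cv2.resize(a[:,:,::-1][b],(400,400),interpolation=cv2.INTER_CUBIC)
cv2.imwrite("pics/c5.png",np.hstack([R(w["color"],np.s_[60:260,220:420]),R(c["color"],np.s_[135:225,253:343])]))
E
```

```text
9.1 [ 538.3386789  -154.6151474   341.54641597] [-4.32447617  0.93500037  9.7457659 ] [ 0.26511917  0.88907871 -0.01864433] [ 3.05381127e+00 -7.36356690e-01  1.59806555e-03] 53.092960424123184
```

View pics/c5.png

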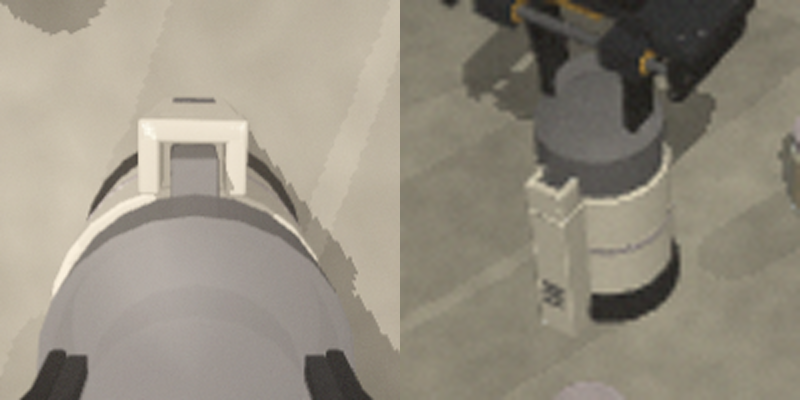

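Request:
drive_tool(
  deltas=[
    [[0,0,0,0,0,0,0.045],[0,0,0,0,0,0,0.045],[0,0,0,0,0,0,0.045],[0,0,0,0,0,0,0.045],[0,0,0,0,0,0,0.045],[0,0,0,0,0,0,0.045],[0,0,0,0,0,0,0.045],[0,0,0,0,0,0,0.045],[0,0,0,0,0,0,0.045],[0,0,0,0,0,0,0.045],[0,0,0,0,0,0,0.045],[0,0,0,0,0,0,0.045],[0,0,0,0,0,0,0.045],[0,0,0,0,0,0,0.045],[0,0,0,0,0,0,0.045],[0,0,0,0,0,0,0.045],[0,0,0,0,0,0,0.045],[0,0,0,0,0,0,0.045],[0,0,0,0,0,0,0.045],[0,0,0,0,0,0,0.045]],
  ],
)

```text
t: 10.87
position: [538.3, -154.6, 341.5]
tcp_rot: [3.054, -0.736, 0.002]
contact_force: [-4.3, 3.0, 10.3]
grip_width: 53.4
```

Request:
drive_tool(
  deltas=[
    [[0,0,0,0,0,0,0.045],[0,0,0,0,0,0,0.045],[0,0,0,0,0,0,0.045],[0,0,0,0,0,0,0.045],[0,0,0,0,0,0,0.045],[0,0,0,0,0,0,0.045],[0,0,0,0,0,0,0.045],[0,0,0,0,0,0,0.045],[0,0,0,0,0,0,0.045],[0,0,0,0,0,0,0.045],[0,0,0,0,0,0,0.045],[0,0,0,0,0,0,0.045],[0,0,0,0,0,0,0.045],[0,0,0,0,0,0,0.045],[0,0,0,0,0,0,0.045],[0,0,0,0,0,0,0.045],[0,0,0,0,0,0,0.045],[0,0,0,0,0,0,0.045],[0,0,0,0,0,0,0.045],[0,0,0,0,0,0,0.045]],
  ],
)

```text
t: 12.53
position: [538.3, -154.6, 341.6]
tcp_rot: [3.054, -0.736, 0.002]
contact_force: [-4.1, 1.9, 9.2]
grip_width: 53.4
```

```bash
python3 - <<'E'
from h import *
s=env.read_state();print(s["t"],s["position"],s["contact_force"],s["ft_torque"],s["grip_width"])
w=shot("wrist"); im=w["color"][:,:,::-1].copy()
y=yawnow();u=np.array([np.cos(y),np.sin(y),0]);v=np.array([-u[1],u[0],0]);G=np.array([*s["position"][:2],115.])
for tilt,c in((0,(0,0,255)),(.065,(255,0,0))):   # rib top face, level and tilted
    q=proj(w,[G+u*a+v*b+[0,0,31+tilt*(a+42)] for a,b in((42,-6),(56,-6),(56,6),(42,6))]);print(tilt,q.round(1).tolist());cv2.polylines(im,[q.round().astype(np.int32)],True,c,1)
q=proj(w,G+[0,0,32]+np.c_[42*np.cos(A),42*np.sin(A),0*A]);cv2.polylines(im,[q.round().astype(np.int32)],True,(0,255,0),1)
R=lambda a:cv2.resize(a[100:200,250:383],(400,300),interpolation=cv2.INTER_CUBIC)
cv2.imwrite("pics/c6.png",np.hstack([R(w["color"][:,:,::-1]),R(im)]))
E
```

```text
12.5333 [ 538.33227569 -154.62512472  341.5529663 ] [-4.09997918  1.89544495  9.20612219] [ 0.22460982  0.88611482 -0.01789585] 53.397277655569965
0 [[328.6, 166.3], [328.8, 138.2], [304.3, 138.2], [304.6, 166.3]]
0.065 [[328.9, 168.5], [329.3, 139.8], [303.9, 139.8], [304.2, 168.5]]
```

View pics/c6.png

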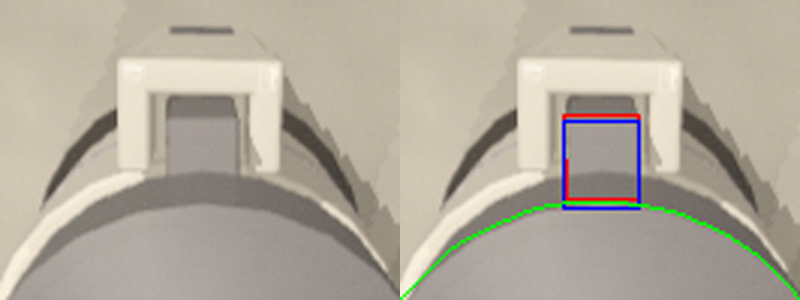

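```bash
python3 -c "
from plant import env
print(env.finish_job())"
```

```text
the job is handed in; nothing more can be done
None
```

The lid is on the grinder and pressed fully down. I handed the job in at about 12.6 s with the gripper still holding it.

- **What I did:** I gripped the lid by its crown and carried it over the counter. I turned it so the rib lined up with the slot, lowered it in with no side contact, and pressed it home. I then held it down for about 3.4 s after the last press, at roughly 9–10 N.
- **Seating:** The tool stopped firm at 341.5 mm, and full seating was predicted at 341.6 mm. Pushing harder raised the force without any further movement. The switch has no direct readout, so that it is pushed in is inferred from this height.
- **Level:** In the last wrist picture the rib's top edge sits within about a pixel of where a level lid would put it. The tilted position would be only about two pixels away, so this check is modest.
- **Not fully explained:** While pressing, there was a sideways force of about 4–5 N that grew with the downward push. It was small, so I left it.
- **Other objects:** The lid was carried well above the jars and other things, and no unexpected contact force showed in the readings I took. I did not run a final check of where each one stands.

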